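# Dock the telescopic scrubbing brush and hold it extended

## Task

I want to wipe down the wet tube of the telescopic scrubbing brush: stand the brush, handle still pushed in, on the narrow green ledge, centred and lengthwise along it. Then squeeze in the red button of its grip, pull the handle straight up past the first stop all the way to the second stop, and finish still holding it by the grip, fully extended, with the brush still standing on the ledge. Leave the mug, the jar and the bottle where they are.

Things in the scene. Friction and masses are not known exactly. Their poses are not given: they have to be found in the camera images.
- brush: Loose scrubbing brush (0.65 to 0.93 kg in all), standing upright on its bristles. Origin: centre of their underside; z up along the handle, x along the long side. Stiff white bristles (foot 106 by 46 mm) and blue block 110 (x) by 50 (y) mm, 44 mm tall together; above it a grey tube, diameter 26 mm, up to 125 mm. The handle slides up out of this tube; when in, its black grip spans 127 to 175 mm.
- grip (a point): Centre of the black grip, 30 (x) by 30 (y) by 48 mm tall, on the brush's z axis, 151 mm above its origin when pushed in; it rises with the handle. Axes as the brush's. The round red button, diameter 22 mm, is on the grip's +x face, centred 2 mm above this point, standing 5 mm proud. The locked brush can be lifted by the plain +y and -y faces.
- handle (a joint): Handle pulled out, m: 0 in, 0.045 first stop, 0.09 second stop (end of travel; a red band on the silver tube has then come out, a black one at the first). Button out: locked at 0 (1.5 mm play), catches at both stops, elsewhere stiff. Button in: slides with 0.3 N plus 8 N per m/s friction; the handle weighs 1.3 N. Pulling on at the second stop lifts the whole brush.
- release (a joint): Red button travel, m: 0 out, 0.005 flush with the grip's +x face. Spring: 2 N to start, 5 N fully in; the handle is free beyond about 0.0045. Pinching the grip across its +x and -x faces (35 mm over the button, 30 mm when pressed) pushes it in; it must stay in during the pull.
- stand: Fixed drying ledge for the brush: steel foot 150 (x) by 90 (y) by 8 mm, upright web, and on top a green plastic ledge 120 (x) by 36 (y) mm. Origin: centre of the foot's underside; x along the ledge, z up.
- ledge (a point): Centre of the green ledge's upper face, 60 mm above the counter; x along the ledge.
- mug: White mug, 76 mm in diameter, 90 mm tall, loose, bystander. Origin: centre of its underside.
- jar: Amber jar with a red cap, 70 mm in diameter, 100 mm tall, loose, bystander. Origin: centre of its underside.
- bottle: Green plastic bottle with a white cap, 60 mm in diameter, 150 mm tall, loose, bystander. Origin: centre of its underside.
There are look-alikes about, which are no part of the job. What is shaped like the stand but purple or yellow is not meant.

How it is judged:
By the outcome, as a careful person would: the job done as asked, in the order asked, and still so for the second after the job is handed in, while the arm keeps its last pose, push and grip.
It also fails if it takes over 54 s, if anything falls off the work surface, if the arm or the gripper's body presses on something with over 40 N, if the wrist force passes 120 N, or if a joint passes its speed limit or range.

## Robot

A 7-joint arm with a two-finger parallel gripper is mounted at the origin on the work surface. World frame = base frame: x ahead of the robot, y to its left, z up, the work surface at z = 0. Lengths are in m, angles in rad, forces in N, time in s.
With the tool pointing down it reaches from about 0.35 to 0.9 m from the base axis. Payload 8.1 kg.
Tool frame: the origin (TCP) lies midway between the tips of the shut fingers; the grasp point (between the pads) lies 19 mm behind it; z points along the fingers, y is the line along which they close (so a half turn about z gives the same grasp; the last joint's range is limited). The gripper opens to 85 mm and grips with 20 to 120 N. Pads are 22 mm wide; open, the fingers measure 114 mm over their backs; the gripper's body (76 mm by 85 mm) begins 54 mm behind the grasp point. The pads swing forward as they close: fully open they stand 13 mm farther back than shut.
Start: joints at [1.245, 0.434, 0.025, 1.573, -0.012, 1.134, -0.075], TCP at [0.138, -0.61, 0.231] pointing down, gripper open.
Joint ranges: [-2.62, 2.62], [-0.44, 2.09], [-1.27, 1.32], [0.08, 2.57], [-1.32, 4.46], [0.12, 2], [-2.74, 2.74]. Speed limits (rad/s): [2.22, 2.22, 3.01, 3.01, 3.14, 3.14, 3.14].

## Interface

Orientations are given as a unit quaternion [x, y, z, w].
In Python, from bench import status, capture, get_calibration, r gives the robot as it stands.
- The arm moves only by the tool drive_tool, never from a script. Its argument "plan" is text: rows parted by semicolons, each of 5 numbers parted by spaces: the shift along the tool's x, y, z in m, then the turn about the tool's z in rad, then the opening, from 0 (shut) to 1 (fully open). In form: x y z turn fingers; .... A call has 1 to 5 rows; each row is the pose to reach, as a shift and turn from the pose commanded when the call began, along the tool's axes at that moment; what a row does not reach only later rows make up. A row lasts 1/8 s, in which the tool goes at most 62.5 mm and 10.7 degrees, less where a joint would pass 70% of its speed; a pose out of reach is approached as far as the arm can. A call with a gripper value outside its range is refused whole. The fingers move at their own pace and stop on an object; the grip force is fixed at half the most. Time passes only in rows, so rows that repeat a pose let the fingers close. It gives the time, the measured TCP pose, the force, the opening and the grip force at its end, in the units of the state.
- status.observe(): the state, without advancing time (a new reading comes with each control period).
- capture(name): name is "side" or "top" or "wrist"; returns the picture (384x512x3 uint8, blue, green, red); there is no depth.
- get_calibration(name): a dict with "camera_matrix" (3x3 intrinsics, pixels), "rvec" (rotation vector, rad) and "tvec" (3), from world to camera coordinates, as OpenCV has them. Camera axes: x right, y down, z forward; pixel columns grow to the right and rows downward; lengths in m; the calibration is good to about 2 mm. A picture is of the moment at which its call begins: read the wrist's pose just before it. get_calibration takes no time and is no camera call; for the wrist camera it gives the pose at the moment of the call.
- r.finish_job(): hands the job in; it is judged then, once.
The state is a dict: "time": time; "joint_positions": joint angles; "qvel": joint speeds; "tau": joint torques, N m; "ee_pos": TCP position; "tcp_rot": TCP orientation; "contact_force": force on the tool from outside, world axes, zero at the start; "ft_torque": the same for the moment, N m; "opening": finger opening in m; "grip_force": force on a finger pad.
Only numpy, scipy, OpenCV 4.12 (cv2) and the standard library are available. Lean on these libraries where they do the work, as an engineer would, in place of code of your own. Each camera call takes 0.05 s, during which the arm holds its last target. There are 200 camera calls.

## Working session

There is one attempt and no reset: what is moved stays moved. The work goes in short steps, Python scripts to look and compute and a tool call to move; the robot and the scene stay as the last step left them, time stands still between calls to the robot, and variables do not carry over. Pictures are saved under pics/ and viewed, at most 10 in all, crops included, and the job is handed in when it is done.

Besides the shell and the picture viewer there is one more tool, called in YAML: its name, and indented under it one key for each argument. drive_tool: Moves the arm, as the interface text tells. Its arguments: {"type":"object","properties":{"plan":{"type":"string"}},"required":["plan"]}

```bash
mkdir -p pics; ls
python3 - <<'E'
from bench import status,capture,get_calibration,r
import cv2,numpy as np
s=status.observe();print({k:np.round(v,3).tolist() for k,v in s.items()})
for n in("side","top"):
    cv2.imwrite(f"pics/{n}0.png",capture(n))
    c=get_calibration(n);R=cv2.Rodrigues(np.array(c["rvec"]))[0];print(n,c["camera_matrix"],-R.T@np.array(c["tvec"]).ravel(),R[2])
a,b=[cv2.imread(f"pics/{n}0.png") for n in("side","top")]
cv2.imwrite("pics/both0.png",cv2.resize(np.vstack([a,b]),None,fx=.78,fy=.78))
E
```

```text
pics
{'time': 0.0, 'joint_positions': [1.245, 0.435, 0.025, 1.574, -0.012, 1.134, -0.075], 'qvel': [-0.0, -0.002, 0.001, 0.001, 0.001, -0.0, -0.002], 'tau': [0.001, -67.048, 1.026, -31.622, 0.016, 0.013, -0.0], 'ee_pos': [0.138, -0.609, 0.231], 'tcp_rot': [0.994, 0.111, -0.0, -0.001], 'contact_force': [0.334, 0.496, -0.316], 'ft_torque': [0.016, -0.035, 0.014], 'grip_force': 0.0, 'opening': 0.085}
side [[453.67098898   0.         257.98839431]
 [  0.         453.67098898 189.47685708]
 [  0.           0.           1.        ]] [ 0.39949429 -1.02641639  0.7267761 ] [ 0.07358406  0.85637835 -0.51107877]
top [[376.20007304   0.         251.20610341]
 [  0.         376.20007304 189.70194326]
 [  0.           0.           1.        ]] [ 0.44894177 -0.01327969  1.17571765] [ 0.07202402  0.0173276  -0.99725237]
```

View pics/both0.png

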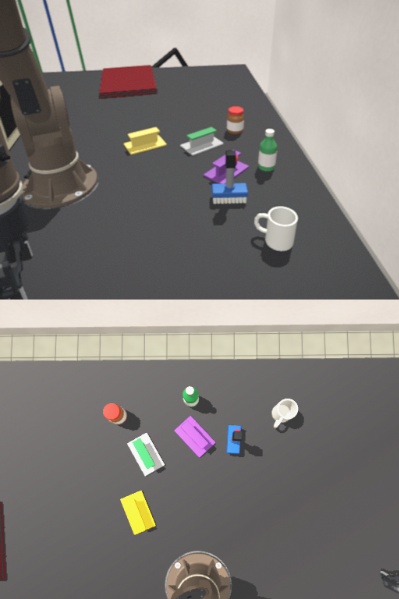

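The side view shows the brush (blue, about 294,245 full-scale), with the grip above it and a red dot to its right. The green ledge is at about (258,170). In the top view the ledge is at about (184,198), the brush at (300,178), and the purple and yellow look-alikes are beside them.

```bash
cat > h.py <<'E'
import cv2,numpy as np
from bench import status,capture,get_calibration,r
def ray(c,px):
    K=np.array(c["camera_matrix"]);R=cv2.Rodrigues(np.array(c["rvec"]))[0];o=-R.T@np.array(c["tvec"]).ravel()
    p=np.atleast_2d(np.array(px,float));return o,np.c_[p,np.ones(len(p))]@np.linalg.inv(K).T@R
def onz(c,px,z):
    o,d=ray(c,px);return o+d*((z-o[2])/d[:,2])[:,None]
def tri(c1,p1,c2,p2):
    A=[];b=[]
    for c,p in((c1,p1),(c2,p2)):
        o,d=ray(c,p);d=d[0]/np.linalg.norm(d[0]);P=np.eye(3)-np.outer(d,d);A.append(P);b.append(P@o)
    return np.linalg.lstsq(np.vstack(A),np.hstack(b),rcond=None)[0]
def mask(im,h0,h1,s=110,v=50):
    H=cv2.cvtColor(im,cv2.COLOR_BGR2HSV)
    return cv2.inRange(H,(h0,s,v),(h1,255,255))
def blobs(m,amin=6):
    cs=cv2.findContours(m,cv2.RETR_EXTERNAL,cv2.CHAIN_APPROX_NONE)[0]
    return sorted([c for c in cs if cv2.contourArea(c)>=amin],key=cv2.contourArea,reverse=True)
E
python3 - <<'E'
from h import *
T,S=[get_calibration(n) for n in("top","side")]
t,s=[cv2.imread(f"pics/{n}0.png") for n in("top","side")]
for nm,h0,h1,z in(("green",50,85,.06),("blue",100,120,.044),("purple",135,160,.06),("red",0,4,.15),("red2",172,180,.15)):
    for cn,im,c in(("T",t,T),("S",s,S)):
        for b in blobs(mask(im,h0,h1))[:4]:
            rc=cv2.minAreaRect(b);P=onz(c,cv2.boxPoints(rc),z)
            e=np.diff(P[:3],axis=0);L=np.linalg.norm(e,axis=1);l=e[L.argmax()]
            print(nm,cn,np.round(rc[0]),cv2.contourArea(b),"ctr",P.mean(0).round(3),"L",L.round(3),"yaw",round(np.degrees(np.arctan2(l[1],l[0])),1))
        
k=cv2.inRange(t,(0,0,0),(40,40,40))
a=cv2.resize(t[130:270,130:380],None,fx=2.4,fy=2.4,interpolation=2);b=cv2.resize(s[120:330,210:400],(600-336)*190//210 and 239*1,) if 0 else cv2.resize(s[150:290,200:360],None,fx=2.5,fy=1.8)
b=cv2.resize(s[150:280,220:390],None,fx=2,fy=2)
w=max(a.shape[1],b.shape[1]);o=np.zeros((a.shape[0]+b.shape[0],w,3),np.uint8);o[:a.shape[0],:a.shape[1]]=a;o[a.shape[0]:,:b.shape[1]]=b
cv2.imwrite("pics/crop0.png",o);print(o.shape)
E
```

```text
green T [184. 197.] 398.5 ctr [0.508 0.207 0.06 ] L [0.034 0.117] yaw -150.5
green T [244. 122.] 184.5 ctr [0.734 0.029 0.06 ] L [0.061 0.057] yaw 0.1
green S [344. 186.] 308.5 ctr [0.746 0.084 0.06 ] L [0.06  0.116] yaw -105.7
green S [258. 171.] 194.5 ctr [0.508 0.205 0.06 ] L [0.132 0.045] yaw 30.7
green S [341. 216.] 49.0 ctr [ 0.698 -0.067  0.06 ] L [0.025 0.047] yaw -18.2
green S [30. 20.] 35.5 ctr [-1.146  3.148  0.06 ] L [0.036 2.059] yaw -69.4
blue T [299. 179.] 421.0 ctr [ 0.563 -0.138  0.044] L [0.111 0.052] yaw -2.6
blue S [294. 243.] 675.5 ctr [ 0.562 -0.149  0.044] L [0.116 0.072] yaw -3.9
blue S [69. 45.] 107.0 ctr [-0.73   2.653  0.044] L [0.039 3.199] yaw -72.6
purple T [249. 175.] 1327.0 ctr [0.573 0.012 0.06 ] L [0.086 0.144] yaw -137.4
purple S [282. 217.] 441.0 ctr [ 0.545 -0.052  0.06 ] L [0.16 0.09] yaw 60.8
purple S [303. 213.] 22.5 ctr [ 0.602 -0.043  0.06 ] L [0.057 0.011] yaw 80.0
purple S [309. 220.] 21.0 ctr [ 0.613 -0.075  0.06 ] L [0.073 0.007] yaw 43.8
purple S [304. 197.] 8.5 ctr [0.621 0.037 0.06 ] L [0.018 0.023] yaw -52.4
red T [142. 143.] 345.0 ctr [0.654 0.306 0.15 ] L [0.059 0.056] yaw -90.3
red S [302. 142.] 174.5 ctr [0.641 0.204 0.15 ] L [0.056 0.086] yaw -101.1
red S [302. 203.] 7.5 ctr [ 0.581 -0.134  0.15 ] L [0.007 0.026] yaw -100.4
red2 T [  3. 308.] 117.5 ctr [0.204 0.676 0.15 ] L [0.008 0.258] yaw -174.8
red2 T [  1. 338.] 35.5 ctr [0.124 0.678 0.15 ] L [0.108 0.005] yaw 2.7
red2 S [163. 101.] 1974.5 ctr [0.19  0.639 0.15 ] L [0.291 0.354] yaw -87.4
red2 S [146. 120.] 16.0 ctr [0.15  0.437 0.15 ] L [0.12  0.015] yaw 4.6
red2 S [182. 117.] 16.0 ctr [0.272 0.45  0.15 ] L [0.112 0.015] yaw 3.8
(596, 600, 3)
```

View pics/crop0.png

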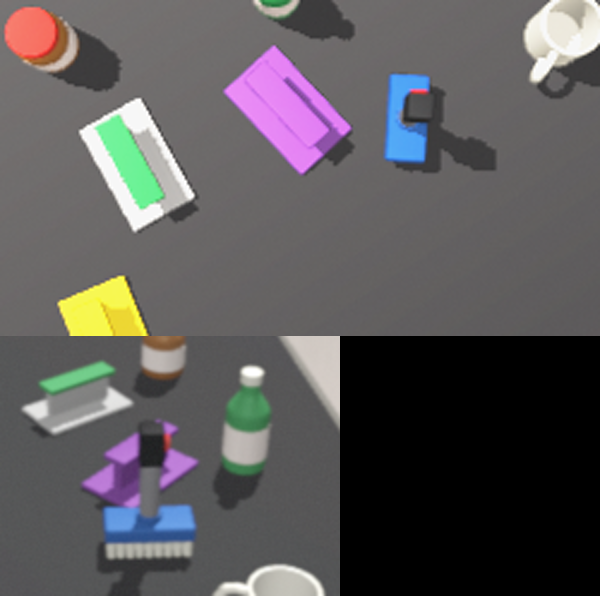

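The top crop shows the red button on the +x (up) side of the grip and the blue block nearly along world x. The green ledge lies at about 30° yaw. Measured sizes match the given ones, so I'll move.

```bash
cat >> h.py <<'E'
from scipy.spatial.transform import Rotation as Ro
def delta(p,yawx=None):
    s=status.observe();R=Ro.from_quat(s["tcp_rot"]).as_matrix();y=np.arctan2(R[1,0],R[0,0])
    print("t",round(s["time"],2),"tcp",np.round(s["ee_pos"],4),"yawx",round(np.degrees(y),2),"tilt",np.round(R[:,2],4),"q7",round(s["joint_positions"][6],2),"F",np.round(s["contact_force"],1))
    print("shift",(R.T@(np.array(p)-s["ee_pos"])).round(4), "turn",None if yawx is None else round(-((np.radians(yawx)-y+np.pi)%(2*np.pi)-np.pi),4))
E
python3 -c "
from h import *
delta([.563,-.138,.26],-2.6)"
```

```text
t 0.1 tcp [ 0.1379 -0.6091  0.2306] yawx 12.76 tilt [-4.0e-04  1.4e-03 -1.0e+00] q7 -0.08 F [-0.6  0.2 -0.5]
shift [ 0.5186 -0.3657 -0.0289] turn 0.268
```

drive_tool:
  plan: "0.05 -0.035 -0.01 0 1;0.1 -0.07 -0.02 0 1;0.15 -0.105 -0.03 0.09 1;0.2 -0.14 -0.03 0.18 1;0.25 -0.175 -0.03 0.268 1"

```text
time: 0.72
ee_pos: [0.3442, -0.382, 0.2613]
tcp_rot: [1.0, -0.024, 0.0, 0.0]
contact_force: [1.0, -0.6, 0.6]
opening: 0.0853
grip_force: 0.0
```

```bash
python3 -c "
from h import *
delta([.563,-.138,.26],-2.6)"
```

```text
t 0.72 tcp [ 0.3442 -0.382   0.2613] yawx -2.77 tilt [ 1.e-04 -1.e-04 -1.e+00] q7 -0.9 F [ 1.  -0.6  0.6]
shift [ 0.2067 -0.2543  0.0013] turn -0.003
```

drive_tool:
  plan: "0.035 -0.05 0 0 1;0.07 -0.1 0 0 1;0.105 -0.15 0 0 1;0.14 -0.2 0 0 1;0.17 -0.24 0 0 1"

```text
time: 1.35
ee_pos: [0.5249, -0.1492, 0.2611]
tcp_rot: [1.0, -0.022, -0.0, -0.0]
contact_force: [1.4, -0.6, -0.1]
opening: 0.0855
grip_force: 0.0
```

```bash
python3 -c "
from h import *
delta([.563,-.138,.26],-2.6)
c=get_calibration('wrist');cv2.imwrite('pics/w1.png',capture('wrist'));print(ray(c,[256,192]))
"
```

```text
t 1.35 tcp [ 0.5249 -0.1492  0.2611] yawx -2.51 tilt [-2.e-04  4.e-04 -1.e+00] q7 -1.51 F [ 1.4 -0.6 -0.1]
shift [ 0.0376 -0.0128  0.0011] turn 0.0015
(array([ 0.59131808, -0.15150934,  0.40379932]), array([[-0.26112148, -0.00257436, -0.96542498]]))
```

View pics/w1.png

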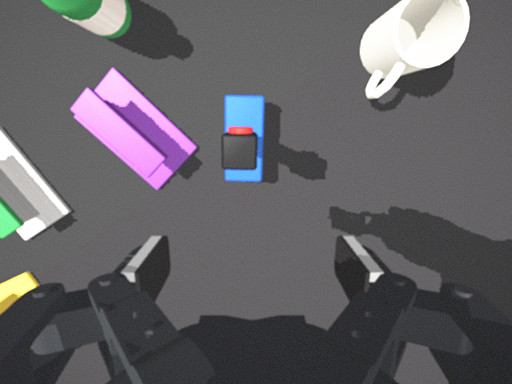

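The wrist view shows the grip's black top at about (240,152), the red button at (240,131) and the blue block at about (244,138), all clean.

Run:
```python
from h import *
import bench
im=cv2.imread('pics/w1.png');c=get_calibration('wrist')
b=blobs(mask(im,100,120))[0];rc=cv2.minAreaRect(b)
# block outline: top face visible; use bounding of hull
P=onz(c,cv2.boxPoints(rc),.044);e=np.diff(P[:3],axis=0);L=np.linalg.norm(e,axis=1);l=e[L.argmax()]
print("blue",rc,P.mean(0),L,np.degrees(np.arctan2(l[1],l[0])))
m=mask(im,0,6,150)|mask(im,170,180,150)
for q in blobs(m)[:3]:
    print("red",cv2.boundingRect(q),onz(c,np.array(cv2.minAreaRect(q)[0]),.153))
k=cv2.inRange(im[110:180,215:265],(0,0,0),(48,48,48)) 
g=[q+[215,110] for q in blobs(k,100)][0]
rg=cv2.minAreaRect(g.astype(np.float32));P=onz(c,cv2.boxPoints(rg),.175);print("grip",rg,P.mean(0),np.linalg.norm(np.diff(P[:3],axis=0),axis=1))
```

```text
blue ((244.0, 137.5), (87.0, 40.0), 90.0) [ 0.5689742  -0.13211442  0.044     ] [0.04923363 0.10962128] 178.4990101710348
red (228, 127, 25, 8) [[ 0.58457032 -0.13278005  0.153     ]]Traceback (most recent call last):
  File "<stdin>", line 12, in <module>
IndexError: list index out of range
```

```bash
python3 -c "
from h import *
delta([.567,-.133,.134],-1.8)"
```

```text
t 1.4 tcp [ 0.5287 -0.1425  0.2611] yawx -2.11 tilt [ 0.0022  0.0042 -1.    ] q7 -1.51 F [2.6 5.7 1.5]
shift [ 0.0376 -0.0103  0.1272] turn -0.0055
```

drive_tool:
  plan: "0 0 0 0 1;0 0 0 0 1"

```text
time: 1.65
ee_pos: [0.5232, -0.1527, 0.261]
tcp_rot: [1.0, -0.023, -0.0, 0.0]
contact_force: [-0.3, -0.6, 0.0]
opening: 0.0853
grip_force: 0.0
```

```bash
cat > look.py <<'E'
from h import *
delta([.563,-.138,.134],-2.3)
c=get_calibration('wrist');im=capture('wrist');cv2.imwrite('pics/w2.png',im)
rc=cv2.minAreaRect(blobs(mask(im,100,120))[0]);P=onz(c,cv2.boxPoints(rc),.044)
e=np.diff(P[:3],axis=0);L=np.linalg.norm(e,axis=1);l=e[L.argmax()]
print("blue",P.mean(0),L,np.degrees(np.arctan2(l[1],l[0])))
m=mask(im,0,6,150)|mask(im,170,180,150)
for q in blobs(m)[:2]: print("red",cv2.boundingRect(q),onz(c,np.array(cv2.minAreaRect(q)[0]),.153))
E
python3 look.py
```

```text
t 1.65 tcp [ 0.5232 -0.1527  0.261 ] yawx -2.67 tilt [-1.e-03 -5.e-04 -1.e+00] q7 -1.5 F [-0.3 -0.6  0. ]
shift [ 0.0392 -0.0167  0.1269] turn -0.0065
blue [ 0.56418722 -0.14007009  0.044     ] [0.04911683 0.10938241] 177.78212152402102
red (224, 125, 25, 8) [[ 0.58061338 -0.14071408  0.153     ]]
```

drive_tool:
  plan: "0.02 -0.008 0.02 0 1;0.04 -0.015 0.05 -0.007 1;0.04 -0.015 0.08 -0.007 1;0.04 -0.015 0.11 -0.007 1;0.04 -0.015 0.127 -0.007 1"

```text
time: 2.33
ee_pos: [0.5633, -0.1398, 0.1329]
tcp_rot: [1.0, -0.02, -0.001, 0.0]
contact_force: [0.3, -0.9, 0.3]
opening: 0.0855
grip_force: 0.0
```

drive_tool:
  plan: "0 0 0 0 1;0 0 0 0 0;0 0 0 0 0;0 0 0 0 0;0 0 0 0 0"

```text
time: 2.95
ee_pos: [0.565, -0.139, 0.1351]
tcp_rot: [1.0, -0.019, 0.001, 0.0]
contact_force: [-1.3, -1.2, 6.8]
opening: 0.0293
grip_force: 58.8
```

```bash
python3 -c "
from h import *
delta([.564,-.14,.132],-2.2);s=status.observe();print(s['opening'],s['grip_force'])"
```

```text
t 2.95 tcp [ 0.565  -0.139   0.1351] yawx -2.22 tilt [ 1.3e-03 -8.0e-04 -1.0e+00] q7 -1.58 F [-1.3 -1.2  6.8]
shift [-0.001   0.0011  0.0031] turn -0.0004
0.029290920838167162 58.7690269947052
```

drive_tool:
  plan: "0 0 -0.01 0 0;0 0 -0.03 0 0;0 0 -0.06 0 0;0 0 -0.09 0 0;0 0 -0.12 0 0"

```text
time: 3.58
ee_pos: [0.5636, -0.138, 0.2547]
tcp_rot: [1.0, -0.019, -0.001, -0.0]
contact_force: [0.5, -0.9, -5.8]
opening: 0.0295
grip_force: 60.6
```

drive_tool:
  plan: "-0.005 -0.02 0 0 0;-0.02 -0.06 0 0 0;-0.04 -0.1 0 0 0;-0.06 -0.14 0 -0.1 0;-0.08 -0.17 0 -0.2 0"

```text
time: 4.2
ee_pos: [0.4887, 0.0375, 0.2531]
tcp_rot: [0.996, 0.084, -0.001, -0.0]
contact_force: [0.3, -0.4, -5.8]
opening: 0.0298
grip_force: 60.6
```

drive_tool:
  plan: "0 0 0 -0.1 0;0 0 0 -0.2 0;0 0 0 -0.3 0;0 0 0 -0.35 0;0 0 0 -0.35 0"

```text
time: 4.82
ee_pos: [0.4897, 0.0352, 0.2532]
tcp_rot: [0.967, 0.253, -0.001, -0.0]
contact_force: [-0.3, 0.1, -6.2]
opening: 0.0294
grip_force: 60.9
```

Run:
```python
from h import *
delta([.508,.207,.25],29.5)
c=get_calibration('wrist');im=capture('wrist');cv2.imwrite('pics/w3.png',im)
for q in blobs(mask(im,50,85))[:3]:
    rc=cv2.minAreaRect(q);P=onz(c,cv2.boxPoints(rc),.06)
    e=np.diff(P[:3],axis=0);L=np.linalg.norm(e,axis=1);l=e[L.argmax()]
    print("green",np.round(rc[0]),P.mean(0),L,np.degrees(np.arctan2(l[1],l[0])))
```

```text
t 4.83 tcp [0.4897 0.0352 0.2532] yawx 29.36 tilt [-0.0026  0.     -1.    ] q7 -1.34 F [-0.3  0.1 -6.2]
shift [ 0.1002 -0.1408  0.0032] turn -0.0024
green [130.  82.] [0.51024764 0.20657234 0.06      ] [0.03455295 0.11898501] -149.16607742602147
green [376.   4.] [0.71279502 0.0114     0.06      ] [0.03696932 0.00653059] -60.70764295513723
green [342.  18.] [0.68380198 0.03480779 0.06      ] [0.01289999 0.04208509] -96.18935584550246
```

View pics/w3.png

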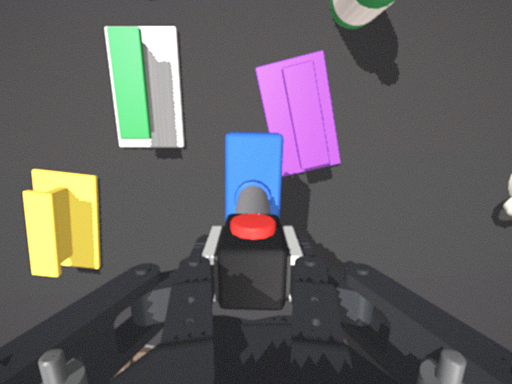

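The green ledge is clear at (130,82). The brush hangs straight with its block's far edge at about row 133, so I can check where it sits in the grasp from that edge.

Run:
```python
from h import *
im=cv2.imread('pics/w3.png');c=get_calibration('wrist');s=status.observe();R=Ro.from_quat(s["tcp_rot"]).as_matrix()
q=blobs(mask(im,100,125))[0].reshape(-1,2)
up=q[(q[:,1]<q[:,1].min()+4)]
for row in(145,165,180):
    x=q[q[:,1]==row][:,0];P=onz(c,[[x.min()-.5,row],[x.max()+.5,row]],.162);print(row,x.min(),x.max(),((P-s["ee_pos"])@R).round(4))
print("far",q[:,1].min(),((onz(c,[[254,q[:,1].min()-.5]],.162)-s["ee_pos"])@R).round(4))
m=mask(im,0,6,150)|mask(im,170,180,150);b=blobs(m)[0];print("red",cv2.boundingRect(b),((onz(c,np.array(cv2.minAreaRect(b)[0]),.271)-s["ee_pos"])@R).round(4))
delta([.509,.207,.25],30.2)
```

```text
145 225 282 [[ 0.0445 -0.0238  0.0914]
 [ 0.0445  0.0249  0.0913]]
165 225 281 [[ 0.0276 -0.0242  0.0914]
 [ 0.0276  0.0245  0.0914]]
180 225 281 [[ 0.0145 -0.0246  0.0914]
 [ 0.0144  0.0249  0.0914]]
far 131 [[0.0564 0.001  0.0913]]
red (230, 214, 47, 27) [[ 0.0155 -0.0003 -0.0176]]
t 4.88 tcp [0.49   0.0351 0.2534] yawx 29.3 tilt [-0.0021 -0.     -1.    ] q7 -1.34 F [-0.6  0.3 -6. ]
shift [ 0.1007 -0.1406  0.0034] turn -0.0156
```

drive_tool:
  plan: "0.02 -0.03 0 0 0;0.04 -0.06 0 0 0;0.065 -0.09 0 -0.015 0;0.09 -0.12 0 -0.015 0;0.1 -0.14 0 -0.015 0"

```text
time: 5.5
ee_pos: [0.5092, 0.2082, 0.2537]
tcp_rot: [0.965, 0.261, -0.0, -0.001]
contact_force: [-0.2, -0.7, -6.5]
opening: 0.0293
grip_force: 60.7
```

drive_tool:
  plan: "0 0 0.02 0 0;0 0 0.04 0 0;0 0 0.05 0 0;0 0 0.05 0 0;0 0 0.05 0 0"

```text
time: 6.12
ee_pos: [0.5101, 0.2058, 0.205]
tcp_rot: [0.966, 0.26, 0.001, -0.0]
contact_force: [-0.2, 0.8, -5.8]
opening: 0.029
grip_force: 60.7
```

```bash
cat > chk.py <<'E'
from h import *
import sys
delta([.509,.207,.195],30.2)
t=capture("top");s=capture("side");w=capture("wrist")
a=cv2.resize(t[150:240,130:250],(480,360));b=cv2.resize(s[90:210,200:320],(360,360));
cv2.imwrite(sys.argv[1],np.hstack([a[:,:440],b]));cv2.imwrite("pics/w4.png",w)
E
python3 chk.py pics/c4.png
```

```text
t 6.12 tcp [0.5101 0.2058 0.205 ] yawx 30.16 tilt [ 9.e-04  5.e-04 -1.e+00] q7 -1.71 F [-0.2  0.8 -5.8]
shift [-0.0004 -0.0016  0.01  ] turn -0.0007
```

View pics/c4.png

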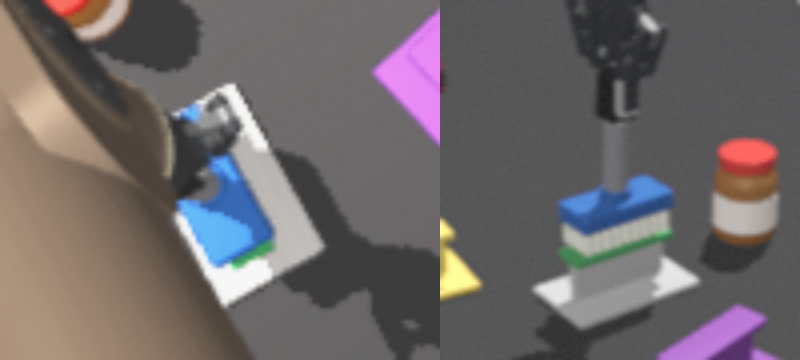

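The side crop shows the bristles just above and lengthwise over the green ledge. Lowering now.

drive_tool:
  plan: "0 -0.001 0.004 0 0;0 -0.001 0.007 0 0;0 -0.001 0.009 0 0;0 -0.001 0.01 0 0;0 -0.001 0.01 0 0"

```text
time: 6.9
ee_pos: [0.5094, 0.2065, 0.1955]
tcp_rot: [0.966, 0.26, 0.0, 0.0]
contact_force: [-3.5, -3.3, 7.0]
opening: 0.0293
grip_force: 62.6
```

drive_tool:
  plan: "0 0 -0.001 0 0;0 0 -0.001 0 0.5;0 0 -0.001 0 0.8;0 0 -0.001 0 1;0 0 -0.001 0 1"

```text
time: 7.52
ee_pos: [0.5094, 0.2064, 0.1953]
tcp_rot: [0.966, 0.26, 0.0, 0.0]
contact_force: [-0.1, 0.8, -1.0]
opening: 0.0853
grip_force: 0.0
```

drive_tool:
  plan: "0 0 -0.02 0 1;0 0 -0.05 0 1;0 0 -0.08 0 1;0 0 -0.08 0 1;0 0 -0.08 0 1"

```text
time: 8.15
ee_pos: [0.5091, 0.2061, 0.2747]
tcp_rot: [0.966, 0.26, -0.0, 0.0]
contact_force: [0.7, -0.6, -0.1]
opening: 0.0855
grip_force: 0.0
```

Run:
```python
from h import *
delta([.509,.207,.27],120.2)
c=get_calibration('wrist');im=capture('wrist');cv2.imwrite('pics/w5.png',im)
for nm,h0,h1,z in(("blue",100,125,.104),("green",50,85,.06)):
  for q in blobs(mask(im,h0,h1))[:2]:
    rc=cv2.minAreaRect(q);P=onz(c,cv2.boxPoints(rc),z)
    e=np.diff(P[:3],axis=0);L=np.linalg.norm(e,axis=1);l=e[L.argmax()]
    print(nm,cv2.boundingRect(q),P.mean(0),L,np.degrees(np.arctan2(l[1],l[0])))
m=mask(im,0,6,150)|mask(im,170,180,150);b=blobs(m)[0];print("red",cv2.boundingRect(b),onz(c,np.array(cv2.minAreaRect(b)[0]),.213))
```

```text
t 8.15 tcp [0.5091 0.2061 0.2747] yawx 30.17 tilt [-5.e-04 -5.e-04 -1.e+00] q7 -1.68 F [ 0.7 -0.6 -0.1]
shift [ 0.0004 -0.0008  0.0047] turn -1.5713
blue (232, 130, 43, 68) [0.52200142 0.21312715 0.104     ] [0.04650466 0.07725213] -148.65766229037808
green (455, 58, 57, 57) [0.7382954 0.0157286 0.06     ] [0.06628811 0.06565682] -59.86800261088291
green (420, 73, 16, 42) [0.69799298 0.06951838 0.06      ] [0.04755193 0.01703722] 36.35824056152584
red (238, 182, 31, 13) [[0.52188722 0.21360264 0.213     ]]
```

View pics/w5.png

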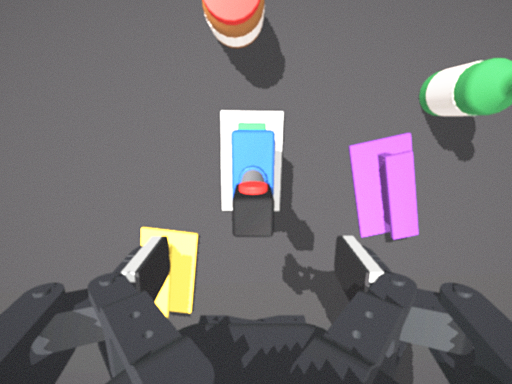

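The brush stands on the ledge at about (253,160) with its button facing up in the image, centred laterally. Next I turn 90° above it to pinch across the button.

drive_tool:
  plan: "0 0 0 -0.18 1;0 0 0 -0.36 1;0 0 0 -0.54 1;0 0 0 -0.72 1;0 0 0 -0.9 1"

```text
time: 8.82
ee_pos: [0.5088, 0.2061, 0.2741]
tcp_rot: [0.754, 0.657, -0.001, -0.0]
contact_force: [0.5, -0.5, 0.3]
opening: 0.0852
grip_force: 0.0
```

drive_tool:
  plan: "0 0 0 -0.18 1;0 0 0 -0.36 1;0 0 0 -0.54 1;0 0 0 -0.671 1;0 0 0 -0.671 1"

```text
time: 9.45
ee_pos: [0.5089, 0.2061, 0.2742]
tcp_rot: [0.499, 0.867, -0.001, -0.001]
contact_force: [-0.7, -0.2, 0.1]
opening: 0.0858
grip_force: 0.0
```

Run:
```python
from h import *
delta([.5112,.2078,.192],120.2)
c=get_calibration('wrist');im=capture('wrist');cv2.imwrite('pics/w6.png',im)
H=cv2.cvtColor(im,cv2.COLOR_BGR2HSV)
for nm,h0,h1,z in(("blue",100,125,.104),("green",50,85,.06),("red",170,180,.213),("red",0,6,.213)):
  for q in blobs(mask(im,h0,h1))[:3]:
    print(nm,cv2.boundingRect(q),onz(c,np.array(cv2.minAreaRect(q)[0]),z))
b=blobs(mask(im,100,125))[0].reshape(-1,2)
l,rr=b[:,0].min(),b[:,0].max();row=int(np.median(b[b[:,0]<l+3][:,1]));row2=int(np.median(b[b[:,0]>rr-3][:,1]))
P=onz(c,[[l-.5,row],[rr+.5,row2]],.104);print("block ends",P,np.linalg.norm(P[1]-P[0]))
```

```text
t 9.45 tcp [0.5089 0.2061 0.2742] yawx 120.14 tilt [-1.8e-03 -3.0e-04 -1.0e+00] q7 -0.23 F [-0.7 -0.2  0.1]
shift [0.0003 0.003  0.0822] turn -0.001
blue (203, 155, 96, 44) [[0.50658723 0.2065921  0.104     ]]
green (292, 299, 33, 17) [[0.68351333 0.06949908 0.06      ]]
red (387, 131, 61, 54) [[0.59492106 0.30096764 0.213     ]]
red (270, 196, 8, 27) [[0.52397541 0.21345364 0.213     ]]
block ends [[0.45830544 0.17928422 0.104     ]
 [0.55426777 0.23491398 0.104     ]] 0.1109208675177368
```

View pics/w6.png

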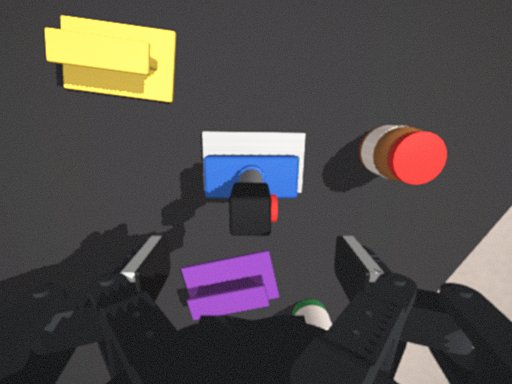

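The grip (250,208) is between the fingers with the button to the right (273,209). The foot and block are concentric to within about 2 mm. Descending.

drive_tool:
  plan: "0 0.001 0.02 0 1;0 0.001 0.045 0 1;0 0.001 0.07 0 1;0 0.001 0.082 0 1;0 0.001 0.082 0 1"

```text
time: 10.12
ee_pos: [0.5098, 0.2067, 0.1928]
tcp_rot: [0.499, 0.867, -0.001, -0.0]
contact_force: [0.1, 0.5, 0.5]
opening: 0.0853
grip_force: 0.0
```

drive_tool:
  plan: "0 0 0 0 0.6;0 0 0 0 0.45;0 0 0 0 0.42;0 0 0 0 0.42;0 0 0 0 0.42"

```text
time: 10.75
ee_pos: [0.5102, 0.2069, 0.1934]
tcp_rot: [0.499, 0.867, 0.0, 0.0]
contact_force: [0.2, -0.4, -0.0]
opening: 0.0358
grip_force: 0.1
```

drive_tool:
  plan: "0 -0.002 0 0 0.35;0 -0.002 0 0 0.2;0 -0.002 0 0 0;0 -0.002 0 0 0;0 -0.002 0 0 0"

```text
time: 11.38
ee_pos: [0.5081, 0.2057, 0.1934]
tcp_rot: [0.499, 0.867, -0.0, -0.0]
contact_force: [-4.8, -2.1, 4.8]
opening: 0.0297
grip_force: 59.2
```

```bash
python3 chk.py pics/c7.png; python3 -c "
from h import *
im=cv2.imread('pics/w4.png');im2=cv2.imread('pics/c7.png');cv2.imwrite('pics/c7b.png',np.hstack([im2[:,440:],cv2.resize(im,(440,360))]))"
```

```text
t 11.38 tcp [0.5081 0.2057 0.1934] yawx 120.19 tilt [-6.e-04 -6.e-04 -1.e+00] q7 -0.29 F [-4.8 -2.1  4.8]
shift [ 0.0007  0.0015 -0.0016] turn 1.5706
```

View pics/c7b.png

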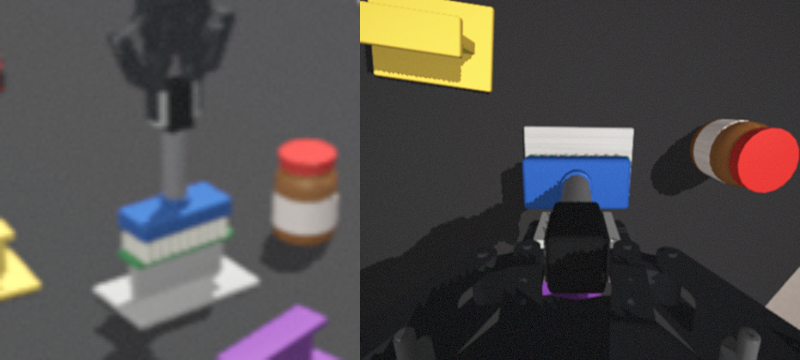

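The opening is 29.7 mm, so the button is flush, and the brush is upright on the ledge. I'll relieve the side force slightly and pull up.

drive_tool:
  plan: "0 -0.001 -0.002 0 0;0 -0.0015 -0.01 0 0;0 -0.0015 -0.02 0 0;0 -0.0015 -0.03 0 0;0 -0.0015 -0.04 0 0"

```text
time: 12.15
ee_pos: [0.5074, 0.2053, 0.2342]
tcp_rot: [0.499, 0.867, 0.0, 0.0]
contact_force: [1.8, 1.5, -2.1]
opening: 0.0293
grip_force: 59.4
```

drive_tool:
  plan: "0 0 -0.01 0 0;0 0 -0.02 0 0;0 0 -0.03 0 0;0 0 -0.04 0 0;0 0 -0.044 0 0"

```text
time: 12.78
ee_pos: [0.5071, 0.2052, 0.278]
tcp_rot: [0.499, 0.867, 0.0, 0.0]
contact_force: [1.6, 0.9, -2.8]
opening: 0.0296
grip_force: 59.5
```

drive_tool:
  plan: "0 0 -0.001 0 0;0 0 -0.002 0 0;0 0 -0.003 0 0;0 0 -0.003 0 0;0 0 -0.003 0 0"

```text
time: 13.4
ee_pos: [0.5071, 0.2052, 0.2803]
tcp_rot: [0.499, 0.867, -0.0, 0.0]
contact_force: [2.6, 1.8, -1.1]
opening: 0.0292
grip_force: 59.5
```

drive_tool:
  plan: "0 0 -0.001 0 0;0 0 -0.002 0 0;0 0 -0.002 0 0;0 0 -0.002 0 0"

```text
time: 13.9
ee_pos: [0.5071, 0.2051, 0.2823]
tcp_rot: [0.499, 0.867, -0.0, 0.0]
contact_force: [2.0, 1.3, -1.7]
opening: 0.0295
grip_force: 59.6
```

drive_tool:
  plan: "0 0 -0.0005 0 0;0 0 -0.001 0 0;0 0 -0.001 0 0;0 0 -0.001 0 0"

```text
time: 14.4
ee_pos: [0.5071, 0.2051, 0.2833]
tcp_rot: [0.499, 0.867, -0.0, 0.0]
contact_force: [2.1, 0.8, -0.4]
opening: 0.0294
grip_force: 59.6
```

drive_tool:
  plan: "0 0 -0.0005 0 0;0 0 -0.0005 0 0;0 0 -0.0005 0 0"

```text
time: 14.78
ee_pos: [0.5067, 0.2049, 0.2834]
tcp_rot: [0.499, 0.867, -0.001, -0.0]
contact_force: [-0.5, -0.1, -4.6]
opening: 0.0295
grip_force: 59.9
```

drive_tool:
  plan: "0 0 -0.0005 0 0;0 0 -0.0005 0 0;0 0 -0.0005 0 0"

```text
time: 15.15
ee_pos: [0.5069, 0.205, 0.284]
tcp_rot: [0.499, 0.867, -0.0, -0.0]
contact_force: [-0.3, 0.6, -6.8]
opening: 0.0294
grip_force: 59.7
```

The stop shows in the force, about -6.8 N, which is near the brush's full weight. I'll ease back slightly so it bears on the ledge while still at the stop.

drive_tool:
  plan: "0 0 0.0006 0 0;0 0 0.0006 0 0;0 0 0.0006 0 0"

```text
time: 15.52
ee_pos: [0.5071, 0.2051, 0.2837]
tcp_rot: [0.499, 0.867, -0.0, -0.0]
contact_force: [-0.2, -0.4, -7.1]
opening: 0.0293
grip_force: 59.7
```

```bash
python3 chk.py pics/c8.png; python3 -c "
from h import *
for i in range(4):
    f=capture('side');print(status.observe()['contact_force'].round(1) if hasattr(status.observe()['contact_force'],'round') else status.observe()['contact_force'])
im=cv2.imread('pics/w4.png');cv2.imwrite('pics/c8b.png',np.hstack([cv2.resize(f[70:220,190:310],(360,450)),cv2.resize(im,(440,450))]))"
```

```text
t 15.53 tcp [0.5071 0.2051 0.2837] yawx 120.19 tilt [-1.e-04 -1.e-04 -1.e+00] q7 -0.22 F [-0.2 -0.4 -7.1]
shift [0.0007 0.0026 0.0887] turn 1.5706
[-0.4  0.1 -6.4]
[ 0.2 -0.2 -6.5]
[ 0.1  0.1 -7.1]
[-0.3 -0.4 -6.9]
```

View pics/c8b.png

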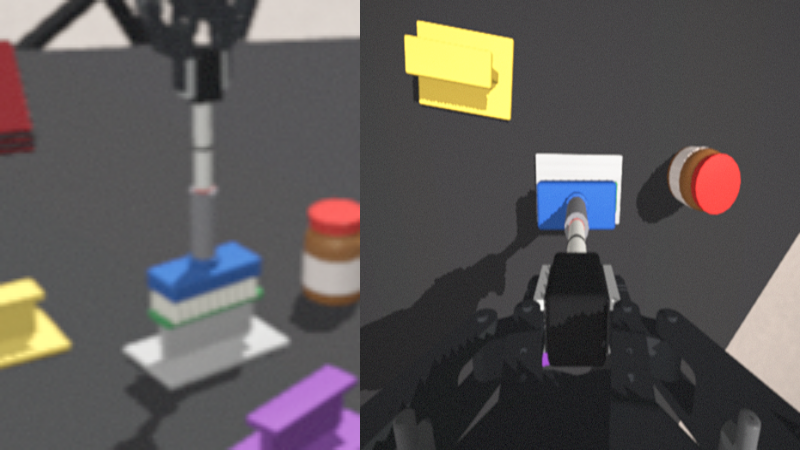

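Both the black and the red bands are out. The load is still about the full weight, so the brush may be hanging just clear of the ledge. I'll lower in small steps.

drive_tool:
  plan: "0 0 0.0005 0 0;0 0 0.0005 0 0;0 0 0.0005 0 0"

```text
time: 16.25
ee_pos: [0.5072, 0.2052, 0.2834]
tcp_rot: [0.499, 0.867, 0.0, 0.0]
contact_force: [-0.2, -0.9, -3.2]
opening: 0.0297
grip_force: 60.0
```

drive_tool:
  plan: "0 0 0.0005 0 0;0 0 0.0005 0 0;0 0 0.0005 0 0"

```text
time: 16.62
ee_pos: [0.5072, 0.2052, 0.2828]
tcp_rot: [0.499, 0.867, 0.0, 0.0]
contact_force: [-1.9, -0.6, -1.5]
opening: 0.0293
grip_force: 60.4
```

drive_tool:
  plan: "0 0 -0.0004 0 0;0 0 -0.0004 0 0;0 0 -0.0004 0 0"

```text
time: 17.0
ee_pos: [0.5072, 0.2052, 0.2832]
tcp_rot: [0.499, 0.867, 0.0, 0.0]
contact_force: [-1.2, -0.3, -1.0]
opening: 0.029
grip_force: 60.5
```

```bash
python3 -c "
from h import *
f=[]
for i in range(6):
    w=capture('wrist');f.append(status.observe()['contact_force'])
print(np.mean(f,0),np.std(f,0));delta([.509,.207,.28])
c=get_calibration('wrist')
b=blobs(mask(w,100,125))[0].reshape(-1,2)
l,rr=b[:,0].min(),b[:,0].max()
row=b[b[:,0]<l+3][:,1].mean();row2=b[b[:,0]>rr-3][:,1].mean()
P=onz(c,[[l-.5,row],[rr+.5,row2]],.104);print(P.mean(0),np.linalg.norm(P[1]-P[0]),np.degrees(np.arctan2(*(P[1]-P[0])[1::-1])))
H=cv2.cvtColor(w,cv2.COLOR_BGR2HSV);m=cv2.inRange(H,(0,0,130),(180,60,255));m[:,:200]=0;m[220:]=0;m[:,320:]=0
k=max(blobs(m),key=cv2.contourArea).reshape(-1,2);t=k[:,1].min();k=k[k[:,1]<t+8]
Q=onz(c,[[k[:,0].min()-.5,t],[k[:,0].max()+.5,t]],.008);print('foot far edge',Q,np.linalg.norm(Q[1]-Q[0]))
u=np.array([np.cos(np.radians(30.2)),np.sin(np.radians(30.2))]);print('along',P.mean(0)[:2]@u,Q.mean(0)[:2]@u)
"
```

```text
[-1.04217333 -0.69603688 -0.79370395] [0.24820528 0.53271157 0.67315444]
t 17.3 tcp [0.5072 0.2052 0.2831] yawx 120.19 tilt [ 1.e-04  0.e+00 -1.e+00] q7 -0.22 F [-1.   0.  -0.1]
shift [0.0007 0.0025 0.0031] turn None
[0.50565102 0.20600043 0.104     ] 0.11038815391661173 30.115697615915455
foot far edge [[0.42150521 0.2108653  0.008     ]
 [0.55183618 0.28654048 0.008     ]] 0.15070798191924187
along 0.5406437554300091 0.5457197334939428
```

The force is handle weight only, so the brush is standing. The wrist view suggests it sits about 3–5 mm off along the ledge. I'll check with the diagonal corners of block and ledge in the side view.

```bash
python3 -c "
from h import *
S=get_calibration('side');im=capture('side')
def ext(h0,h1,z,box):
    x0,y0,x1,y1=box
    m=np.zeros(im.shape[:2],np.uint8);m[y0:y1,x0:x1]=mask(im,h0,h1,70,40)[y0:y1,x0:x1]
    b=max(blobs(m),key=lambda q:cv2.boundingRect(q)[2]) ;b=np.vstack([q.reshape(-1,2) for q in blobs(m,3)])
    l,r=b[:,0].min(),b[:,0].max()
    px=[[l-.5,b[b[:,0]<=l+1][:,1].mean()],[r+.5,b[b[:,0]>=r-1][:,1].mean()]]
    P=onz(S,px,z);print(np.round(px,1).tolist(),P.round(4).tolist(),'mid',P.mean(0).round(4))
ext(100,125,.095,(225,130,290,185));ext(50,85,.058,(225,150,290,200))
"
```

```text
[[238.5, 162.1], [277.5, 158.0]] [[0.4469, 0.2009, 0.095], [0.568, 0.2141, 0.095]] mid [0.5074 0.2075 0.095 ]
[[239.5, 174.8], [247.5, 178.0]] [[0.4479, 0.1884, 0.058], [0.4707, 0.1653, 0.058]] mid [0.4593 0.1768 0.058 ]
```

The side view puts the brush about 1–2 mm from the ledge centre, which is fine. One last fine tension so the handle bears on the stop.

drive_tool:
  plan: "0 0 -0.0004 0 0;0 0 -0.0004 0 0;0 0 -0.0004 0 0"

```text
time: 17.73
ee_pos: [0.5071, 0.2051, 0.2834]
tcp_rot: [0.499, 0.867, -0.0, -0.0]
contact_force: [-1.1, -0.2, -1.8]
opening: 0.0297
grip_force: 60.3
```

```bash
python3 -c "
from h import *
f=[]
for i in range(6):
    w=capture('wrist');f.append(status.observe()['contact_force'])
print(np.mean(f,0),np.std(f,0));delta([.509,.207,.28])"
```

```text
[-0.16938885 -0.37888727 -2.84869449] [0.82474402 0.36030414 0.81605652]
t 18.02 tcp [0.5071 0.2051 0.2834] yawx 120.19 tilt [-1.e-04 -0.e+00 -1.e+00] q7 -0.22 F [ 0.9 -0.2 -3.9]
shift [0.0007 0.0026 0.0034] turn None
```

The mean pull is about 2.9 N, between the handle's weight (1.3 N) and the brush's (about 6.5 N). So the handle is at the stop and the brush is on the ledge. Handing in.

```bash
python3 -c "
from bench import r
print(r.finish_job())"
```

```text
the job is handed in; nothing more can be done
None
```

The job is handed in at about 18 s: the brush stands lengthwise on the green ledge, 1–5 mm off centre depending on the view, held by its grip with the button in and the handle out to the second stop; while I was finding that stop its full weight came onto the gripper, so it may have lifted a fraction of a millimetre before I set it back down, and no move went near the mug, jar or bottle.

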